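# Shut the clip-lock food box

### The arm

A 7-joint arm with a two-finger parallel gripper is mounted at the origin on a cart in front of the work surface, level with it; the furniture and walls round the work are solid. World frame = base frame: x ahead of the robot, y to its left, z up, the work surface at z = 0. Lengths are in m, angles in rad, forces in N, time in s.
With the tool pointing down it reaches from about 0.425 to 0.925 m from the base axis. Payload 6.8 kg.
Tool frame: the origin (TCP) lies midway between the tips of the shut fingers; the grasp point (between the pads) lies 19 mm behind it (manip.grip_depth is the distance from the TCP to the grasp point, in m); z points along the fingers, y is the line along which they close (so a half turn about z gives the same grasp; the last joint's range is limited). The gripper opens to 88 mm and grips with 3 to 60 N. Pads are 20 mm wide; open, the fingers measure 115 mm over their backs; the gripper's body (75 mm by 178 mm) begins 61 mm behind the grasp point.
Start: joints at [-1.401, 0.477, 0.022, 1.555, -0.011, 1.109, -0.083], TCP at [0.185, 0.649, 0.223] pointing down, gripper open.
Joint ranges: [-2.96, 2.96], [-0.34, 2.1], [-1.41, 1.46], [0.24, 2.44], [-1.37, 4.51], [0.17, 1.92], [-2.96, 2.96]. Speed limits (rad/s): [2.39, 2.39, 3.14, 3.14, 3.14, 3.14, 3.14].

### API

Orientations are given as [roll, pitch, yaw] about the fixed x, y, z axes, in that order (R = Rz(yaw) Ry(pitch) Rx(roll)).
In Python, from bench import monitor, camera, ticket, manip gives the robot as it stands.
- The arm moves only by the tool send_rows, never from a script. Its argument "motion" is text: rows parted by semicolons, each of 5 numbers parted by spaces: the shift along the tool's x, y, z in mm, then the turn about the tool's z in degrees, then the finger opening in mm, from 0 to 87.8. In form: dx dy dz turn jaw; .... A call has 1 to 12 rows; each row shifts and turns the commanded pose from where the row before left it, along the tool's axes as they then stand; what a row does not reach is not made up. A row lasts 1/12 s, in which the tool goes at most 41.7 mm and 7.16 degrees, less where a joint would pass 70% of its speed; a pose out of reach is approached as far as the arm can. A call with a gripper value outside its range is refused whole. The fingers move at their own pace and stop on an object; the grip force is fixed at half the most. Time passes only in rows, so rows that do not move let the fingers close. It gives the time, the measured TCP pose, the force, the opening and the grip force at its end, in the units of the state.
- monitor.get_obs(): the state, without advancing time (a new reading comes with each control period).
- camera(name): name is "side" or "top"; returns a dict with "color" (480x640x3 uint8, red, green, blue), "vfov" (degrees; the focal length in pixels is half the picture's height over the tangent of half this angle, whatever the lens; pixels are square), "cx", "cy" (the principal point, pixels), "k1" (the pictures are not rectified: a ray, as slopes to the right and down, at radius r is drawn at 1 + k1 r^2 times it, then the intrinsics apply), "position" and "attitude" of the camera in the world. Camera axes: x right, y up, looking along -z (the intrinsics and any distortion apply to the point x, -y, -z); pixel columns grow to the right and rows downward; lengths in m; the calibration is good to about 2 mm. A picture is of the moment at which its call begins. There is no depth.
- ticket.finish_job(): hands the job in; it is judged then, once.
The state is a dict: "time": time; "qpos": joint angles; "qvel": joint speeds; "effort": joint torques, N m; "eef_pos": TCP position; "tool_rot": TCP orientation; "force": force on the tool from outside, world axes, zero at the start; "torque": the same for the moment, N m; "gripper_width": opening from 0.0 (shut) to 1.0 (fully open); "grip_force": force on a finger pad.
Only numpy, scipy, OpenCV 4.12 (cv2) and the standard library are available. Lean on these libraries where they do the work, as an engineer would, in place of code of your own. Each camera call takes 0.05 s, during which the arm holds its last target. There are 200 camera calls.

### The job

The lid of the glass food box has been left lying askew. Set it squarely home on the box, then fold its four white clips down over the rim until each has snapped shut and stays shut. Leave the box standing about where it is and do not disturb the other things on the table.

Things in the scene. Friction and masses are not known exactly. Their poses are not given: they have to be found in the camera images.
- glass_box: Clear glass box, a lemon in it, loose, about 1.1 kg. Over the rim 168 mm (its y) x 128 mm (its x), 75 mm high. Origin: centre of the underside; z up, x points away from the robot at yaw 0. Mouth 135 x 95 mm inside. The rim stands 12 mm out from the wall; its top is flat, and under its outer edge runs a 5 mm bead (lowest at 66.5 mm) that the clips hook under.
- lid: Teal lid 160 mm (y) x 120 mm (x), plate 7 mm thick, about 0.3 kg. Origin: centre of the face that lies on the rim; home = 75 mm above the box's origin, axes parallel. A tapered plug under it, 134 x 94 mm (127 x 87 at its lower edge), 6.5 mm deep, centres itself in the mouth. Starts 16 to 30 mm off along the box's +y, up to 6 mm across, 0.1 rad turned, tilted, riding on the rim; drops in when over the mouth.
- lid_handle (a point): Centre of the teal bar handle on the lid: 86 mm long (lid y), 16 mm wide (lid x), 10 mm thick, centre 22.5 mm above the lid's origin, top 27.5 mm. It stands on two 14 mm feet, 34 mm either side of the centre, with a 12 mm gap under it. It can be gripped across its width, or pushed.
- clip_front (a joint): White clip flap, 66 mm wide, 34 mm long, hinged on the lid's near side (-x, towards the robot); hinge line at lid x -63, y 0, z +3 mm, along that edge. Rad: 0 = hanging down, shut; 1.57 = level outwards; 2.1 to 2.5 = open, up and out, as at the start. A weak spring reopens it until its catch is past the rim's bead: meets it near 0.7, passes near 0.4, then stays below 0.25 by itself. Catches only if the lid is home.
- clip_front_pad (a point): Where to press the front clip: middle of its outer face, 22 mm from the hinge line along the flap and 6 mm off it. That face looks up and inwards when the clip is open, straight outwards when shut (then 6 mm outside the hinge line, upright). Folding takes under 1 N, snapping 3 to 8 N here.
- clip_back (a joint): White clip flap, 66 mm wide, 34 mm long, hinged on the lid's far side (+x); hinge line at lid x 63, y 0, z +3 mm, along that edge. Rad: 0 = hanging down, shut; 1.57 = level outwards; 2.1 to 2.5 = open, up and out, as at the start. A weak spring reopens it until its catch is past the rim's bead: meets it near 0.7, passes near 0.4, then stays below 0.25 by itself. Catches only if the lid is home.
- clip_back_pad (a point): Where to press the back clip: middle of its outer face, 22 mm from the hinge line along the flap and 6 mm off it. That face looks up and inwards when the clip is open, straight outwards when shut (then 6 mm outside the hinge line, upright). Folding takes under 1 N, snapping 3 to 8 N here.
- clip_left (a joint): White clip flap, 46 mm wide, 34 mm long, hinged on the lid's left end (+y); hinge line at lid x 0, y 83, z +3 mm, along that edge. Rad: 0 = hanging down, shut; 1.57 = level outwards; 2.1 to 2.5 = open, up and out, as at the start. A weak spring reopens it until its catch is past the rim's bead: meets it near 0.7, passes near 0.4, then stays below 0.25 by itself. Catches only if the lid is home.
- clip_left_pad (a point): Where to press the left clip: middle of its outer face, 22 mm from the hinge line along the flap and 6 mm off it. That face looks up and inwards when the clip is open, straight outwards when shut (then 6 mm outside the hinge line, upright). Folding takes under 1 N, snapping 3 to 8 N here.
- clip_right (a joint): White clip flap, 46 mm wide, 34 mm long, hinged on the lid's right end (-y); hinge line at lid x 0, y -83, z +3 mm, along that edge. Rad: 0 = hanging down, shut; 1.57 = level outwards; 2.1 to 2.5 = open, up and out, as at the start. A weak spring reopens it until its catch is past the rim's bead: meets it near 0.7, passes near 0.4, then stays below 0.25 by itself. Catches only if the lid is home.
- clip_right_pad (a point): Where to press the right clip: middle of its outer face, 22 mm from the hinge line along the flap and 6 mm off it. That face looks up and inwards when the clip is open, straight outwards when shut (then 6 mm outside the hinge line, upright). Folding takes under 1 N, snapping 3 to 8 N here.
- spice_jar: Bystander: green spice jar with black cap, 58 x 58 x 135 mm, behind the box. Origin: centre of the underside.
- cup_stack: Bystander: stack of paper portion cups, 61 mm wide, 61 mm high, behind the box. Origin: centre of the underside.
- tape_1: Bystander: roll of beige tape lying flat, 98 mm across, 25 mm high, left of the box. Origin: centre of the underside.
- peeler_1: Bystander: blue-handled peeler lying on the table left of the box, 170 x 25 x 18 mm. Origin: centre of the underside.
- opener_1: Bystander: green-handled opener lying on the table left of the box, 174 x 41 x 20 mm. Origin: centre of the underside.

How it is judged:
On the way:
1. the lid sits square and fully home on the rim of the box (z of lid in the frame of glass_box below 0.0775 m and horizontal distance between lid and glass_box below 0.006 m and angle between the z axis of lid and the z axis of glass_box, either way round below 0.03 rad), for 0.2 s.
At the end, for the whole second after the job is handed in: The lid is home (its underside within 2.5 mm of the rim, centred within 6 mm, flat within 0.03 rad), all four clips are snapped shut (each below 0.3 rad) and stay so, and the box stands upright and at rest (all of step 1 and value of joint each of clip_front, clip_back, clip_left, clip_right below 0.3 rad and angle between glass_box's own z axis and vertical below 0.05 rad and linear speed of glass_box below 0.02 m/s); the robot touches nothing.
It fails at once if the glass box was shoved more than 50 mm, lifted or tipped (distance of glass_box from where it was at the start of the episode above 0.05 m or angle between glass_box's own z axis and vertical above 0.2 rad).
It fails at once if another thing on the table was moved by more than 25 mm (distance of any of spice_jar, cup_stack, tape_1, peeler_1, opener_1 from where it was at the start of the episode above 0.025 m).
It also fails if it takes over 64 s, if anything falls off the work surface, if the arm or the gripper's body presses on something with over 40 N, if the wrist force passes 120 N, or if a joint passes its speed limit or range.

## Working session

There is one attempt and no reset: what is moved stays moved. The work goes in short steps, Python scripts to look and compute and a tool call to move; the robot and the scene stay as the last step left them, time stands still between calls to the robot, and variables do not carry over. Pictures are saved under pics/ and viewed, at most 10 in all, crops included, and the job is handed in when it is done.

Besides the shell and the picture viewer there is one more tool, called after "Request:" as name(argument=value, ...), one argument or row to a line, values as JSON. send_rows: Moves the arm, as the interface text tells. Its arguments: {"type":"object","properties":{"motion":{"type":"string"}},"required":["motion"]}

```bash
mkdir -p pics; cat > h.py <<'E'
import numpy as np, cv2
from bench import monitor, camera, ticket, manip
from scipy.spatial.transform import Rotation as R
def rot(a):
    a=np.array(a,float)
    if a.shape==(3,3): return a
    if a.size==4: raise ValueError('quat')
    return R.from_euler('xyz',a).as_matrix()
def K(c):
    f=240/np.tan(np.radians(c['vfov'])/2)
    return np.array([[f,0,c['cx']],[0,f,c['cy']],[0,0,1.]]),np.array([c['k1'],0,0,0,0])
def ray(c,px):
    k,d=K(c); p=cv2.undistortPoints(np.array(px,float).reshape(-1,1,2),k,d).reshape(-1,2)
    v=np.c_[p[:,0],-p[:,1],-np.ones(len(p))]@rot(c['attitude']).T
    return np.array(c['position']),v
def onz(c,px,z):
    o,v=ray(c,px); return o+v*((z-o[2])/v[:,2])[:,None]
def proj(c,P):
    k,d=K(c); q=(np.atleast_2d(P)-np.array(c['position']))@rot(c['attitude'])
    q=q*[1,-1,-1]; return cv2.projectPoints(q,np.zeros(3),np.zeros(3),k,d)[0].reshape(-1,2)
def save(n,c): cv2.imwrite('pics/'+n+'.png',c['color'][:,:,::-1])
E
python3 - <<'E'
from h import *
o=monitor.get_obs(); print({k:o[k] for k in('time','eef_pos','tool_rot','force','gripper_width')})
for n in('top','side'):
    c=camera(n); save(n+'0',c); print({k:v for k,v in c.items() if k!='color'})
E
```

```text
{'time': 0.0, 'eef_pos': array([0.18496173, 0.64855332, 0.2217132 ]), 'tool_rot': array([-3.13983972e+00,  1.34567429e-04,  2.86380510e+00]), 'force': array([ 0.3192264 , -0.34442465,  0.16962895]), 'gripper_width': 0.9960911703895214}
{'vfov': 48.67579217876119, 'cx': 322.3671840764039, 'cy': 245.38849107981463, 'k1': -0.09590994656711588, 'position': array([ 0.48769314, -0.0780728 ,  0.9945429 ]), 'attitude': array([ 0.13020475, -0.00169412, -1.54672468])}
{'vfov': 55.67121716625173, 'cx': 321.1052786351729, 'cy': 235.19989751355087, 'k1': -0.09553779793180997, 'position': array([ 0.44588753, -0.67153476,  0.64970785]), 'attitude': array([ 0.84436529, -0.01934135, -0.28313165])}
```

View pics/top0.png

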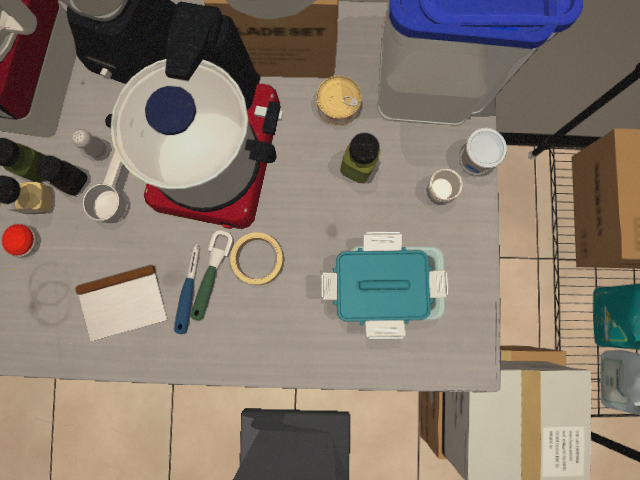

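View pics/side0.png

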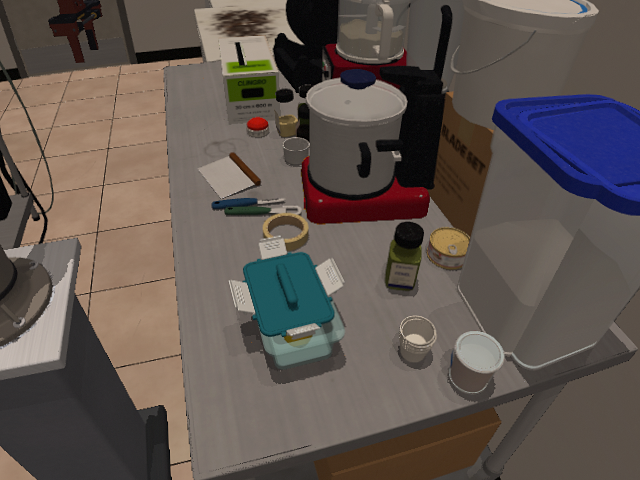

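The top view shows the lid at about (384,286), with its handle from (360,285) to (410,285). The glass rim sticks out on the right to about x=443. In the side view the box is at about (290,305).

```bash
python3 - <<'E'
from h import *
c=camera('top'); im=c['color']
a=cv2.resize(im[220:350,310:460],None,fx=5,fy=4.6,interpolation=cv2.INTER_CUBIC)
a=cv2.resize(im[225:345,310:460],(750,600),interpolation=cv2.INTER_CUBIC)
cv2.imwrite('pics/crop.png',a[:,:,::-1])
h=cv2.cvtColor(im,cv2.COLOR_RGB2HSV); m=cv2.inRange(h,(80,120,60),(100,255,255)); m[:, :310]=0;m[:,460:]=0;m[:220]=0;m[350:]=0
m=cv2.morphologyEx(m,cv2.MORPH_OPEN,np.ones((9,9)))
p=cv2.findNonZero(m); r=cv2.minAreaRect(p); print(r)
b=cv2.boxPoints(r); print(b)
print(onz(c,b,.088))
E
```

```text
((382.5, 284.5), (67.0, 91.0), 90.0)
[[337. 251.]
 [428. 251.]
 [428. 318.]
 [337. 318.]]
[[ 0.59727869 -0.10216011  0.088     ]
 [ 0.6010612  -0.25945862  0.088     ]
 [ 0.48611056 -0.25957123  0.088     ]
 [ 0.48284449 -0.10454976  0.088     ]]
```

View pics/crop.png

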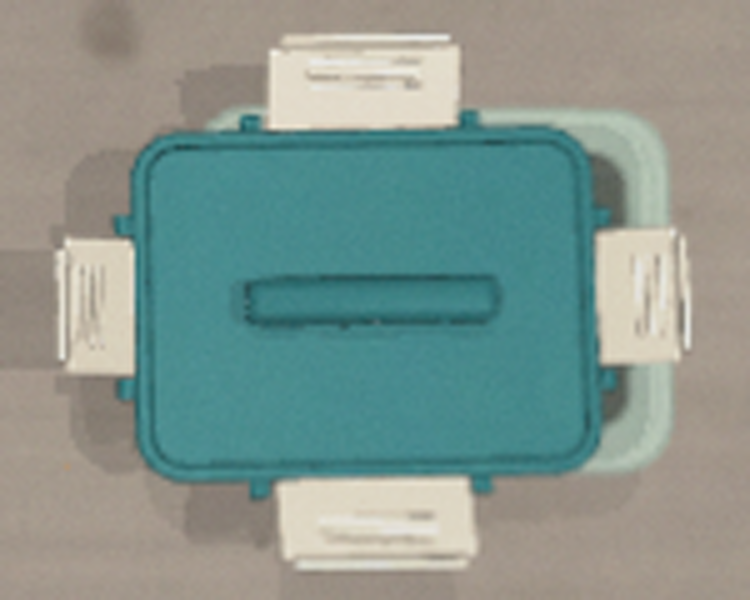

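The zoomed crop (scale 5) shows the rim's right edge at x≈668, its back edge at y≈108 and its front edge at y≈472. The handle runs from (245,300) to (498,297).

```bash
python3 - <<'E'
from h import *
c=camera('top')
q=lambda P:np.array(P,float)/5+[309.6,224.6]
r=onz(c,q([[665,170],[672,420],[500,108],[600,110],[610,473],[640,470]]),.075); print('rim',r.round(4))
print('handle',onz(c,q([[245,300],[498,297],[371,275],[371,323]]),.105).round(4))
print('lid plate',onz(c,q([[133,300],[598,300],[365,129],[365,479],[137,200],[137,430],[200,129],[540,128],[200,482],[540,472]]),.084).round(4))
im=c['color']; 
for n,px in(('jar',[[360,165],[363,148]]),('cup',[[445,185]])): print(n,onz(c,px,.06 if n=='cup' else .13).round(3), onz(c,px,0).round(3))
E
```

```text
rim [[ 0.5899 -0.2878  0.075 ]
 [ 0.5028 -0.2901  0.075 ]
 [ 0.6104 -0.2296  0.075 ]
 [ 0.6105 -0.2649  0.075 ]
 [ 0.4841 -0.2684  0.075 ]
 [ 0.4854 -0.2789  0.075 ]]
handle [[ 0.5394 -0.1391  0.105 ]
 [ 0.5423 -0.2242  0.105 ]
 [ 0.5487 -0.1813  0.105 ]
 [ 0.5326 -0.1815  0.105 ]]
lid plate [[ 0.5397 -0.1021  0.084 ]
 [ 0.5433 -0.2623  0.084 ]
 [ 0.6007 -0.1812  0.084 ]
 [ 0.4805 -0.1825  0.084 ]
 [ 0.5742 -0.1028  0.084 ]
 [ 0.4954 -0.1044  0.084 ]
 [ 0.5993 -0.124   0.084 ]
 [ 0.6025 -0.2421  0.084 ]
 [ 0.4782 -0.1262  0.084 ]
 [ 0.4841 -0.2425  0.084 ]]
jar [[ 0.739 -0.137  0.13 ]
 [ 0.769 -0.141  0.13 ]] [[ 0.776 -0.146  0.   ]
 [ 0.811 -0.151  0.   ]]
cup [[ 0.726 -0.297  0.06 ]] [[ 0.741 -0.311 -0.   ]]
```

```bash
cat >> h.py <<'E'
def go(x,y,z,yaw=None):
    o=monitor.get_obs(); M=rot(o['tool_rot']); d=M.T@(np.array([x,y,z])-o['eef_pos'])*1000
    t=0 if yaw is None else -np.degrees((yaw-o['tool_rot'][2]+np.pi)%(2*np.pi)-np.pi)
    print('tool delta mm',d.round(1),'turn',round(t,1),'t',round(o['time'],2),'F',o['force'].round(1))
E
echo
```

Request:
send_rows(
  motion="-28.8 -26.5 0 0 60;-28.8 -26.5 0 0 50;-28.8 -26.5 0 0 50;-28.8 -26.5 0 0 50;-28.8 -26.5 0 0 50;-28.8 -26.5 0 0 50;-28.8 -26.5 0 0 50;-28.8 -26.5 0 0 50;-28.8 -26.5 0 0 50;-28.8 -26.5 0 0 50;-28.8 -26.5 0 0 50;-28.8 -26.5 0 0 50",
)

```text
time: 1.2
eef_pos: [0.4308, 0.2467, 0.2228]
tool_rot: [3.141, 0.0, 2.864]
force: [0.5, 0.8, 0.0]
gripper_width: 0.571
grip_force: 0.0
```

Request:
send_rows(
  motion="-18.7 -32 0 0 50;-18.7 -32 0 0 50;-18.7 -32 0 0 50;-18.7 -32 0 0 50;-18.7 -32 0 0 50;-18.7 -32 0 0 50;-18.7 -32 0 0 50;-18.7 -32 0 0 50;-18.7 -32 0 0 50;-18.7 -32 0 0 50;-18.7 -32 0 0 50;-18.7 -32 0 0 50",
)

```text
time: 2.2
eef_pos: [0.5408, -0.1839, 0.2226]
tool_rot: [3.141, -0.0, 2.864]
force: [0.3, 0.3, 0.4]
gripper_width: 0.566
grip_force: 0.0
```

Request:
send_rows(
  motion="0 0 0 7 50;0 0 0 7 50;0 0 0 7 50;0 0 0 7 50;0 0 0 7 50;0 0 0 7 50;0 0 0 7 50;0 0 0 7 50;0 0 0 7 50;0 0 0 7 50;0 0 0 2 50;0 0 0 0 50",
)

```text
time: 3.2
eef_pos: [0.5407, -0.182, 0.2225]
tool_rot: [-3.141, 0.0, 1.606]
force: [0.1, 0.3, -0.0]
gripper_width: 0.568
grip_force: 0.0
```

```bash
python3 - <<'E'
from h import *
go(.541,-.1815,.089,1.606); o=monitor.get_obs(); print(o['eef_pos'],o['tool_rot'],o['qpos'].round(2),o['gripper_width'])
c=camera('side'); save('s1',c)
b=c['color'][200:380,190:430]; cv2.imwrite('pics/s1c.png',cv2.resize(b,(800,600),interpolation=cv2.INTER_CUBIC)[:,:,::-1])
E
```

```text
tool delta mm [  0.5   0.4 133.5] turn 0.0 t 3.2 F [ 0.1  0.3 -0. ]
[ 0.54067317 -0.18201598  0.22245234] [-3.14115835e+00  8.23537843e-05  1.60627103e+00] [-0.38  0.38  0.77  1.85 -0.3   1.04  0.55] 0.5682358238637107
```

View pics/s1c.png

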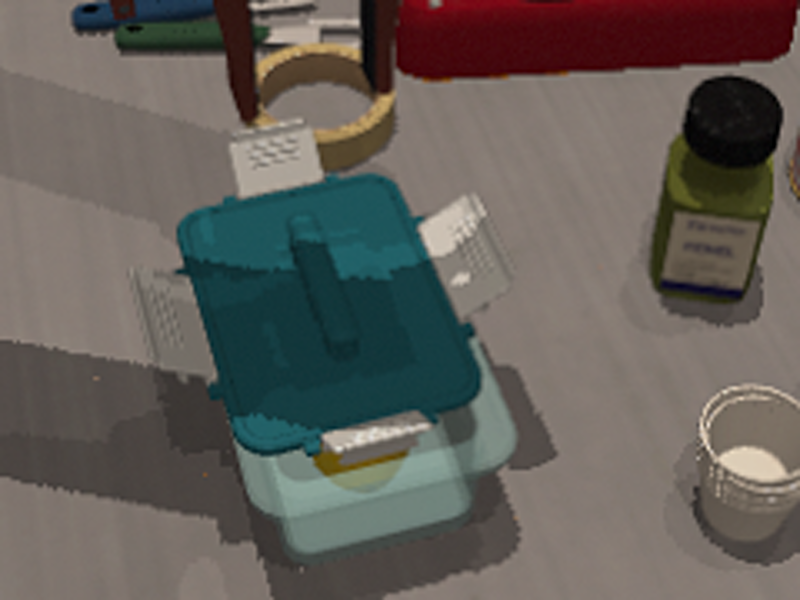

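The lid is level side to side and lifted slightly at the far (+y) end; the open fingers hang above the handle. I'm lowering to grip it.

Request:
send_rows(
  motion="0 0 40 0 45;0 0 40 0 45;0 0 30 0 45;0 0 15 0 45;0 0 5 0 45;0 0 0 0 45;0 0 0 0 45",
)

```text
time: 3.83
eef_pos: [0.5413, -0.1827, 0.0935]
tool_rot: [3.14, 0.0, 1.608]
force: [-0.2, 0.1, 0.1]
gripper_width: 0.515
grip_force: 0.0
```

Request:
send_rows(
  motion="0 0 0 0 25;0 0 0 0 18;0 0 0 0 12;0 0 0 0 8;0 0 0 0 8;0 0 0 0 8;0 0 0 0 8",
)

```text
time: 4.42
eef_pos: [0.5412, -0.1823, 0.0932]
tool_rot: [3.141, -0.0, 1.607]
force: [-0.4, 0.5, 5.0]
gripper_width: 0.18
grip_force: 30.0
```

Request:
send_rows(
  motion="0 0 -3 0 8;0 0 -4 0 8;0 0 -4 0 8;0 0 -4 0 8;0 0 0 0 8;0 0 0 0 8",
)

```text
time: 4.92
eef_pos: [0.5408, -0.1823, 0.1078]
tool_rot: [3.141, 0.0, 1.607]
force: [0.3, 0.3, -2.3]
gripper_width: 0.176
grip_force: 30.0
```

```bash
python3 - <<'E'
from h import *
o=monitor.get_obs(); print(o['eef_pos'],o['tool_rot'],o['force'],o['grip_force'],o['gripper_width'])
a=[cv2.resize(camera(n)['color'][s],(400,320),interpolation=cv2.INTER_CUBIC) for n,s in(('top',np.s_[225:345,310:460]),('side',np.s_[220:376,200:395]))]
cv2.imwrite('pics/g1.png',np.hstack(a)[:,:,::-1])
E
```

```text
[ 0.54079146 -0.18225001  0.10782873] [3.14125183e+00 9.88527379e-06 1.60714029e+00] [ 0.25170576  0.26214714 -2.29329663] 29.996100962162018 0.17647874565439345
```

View pics/g1.png

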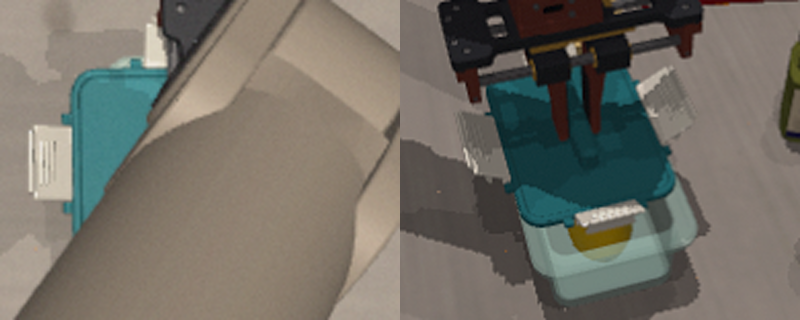

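Request:
send_rows(
  motion="-8 2 0 1 8;-8 2.5 0 0 8;-7 2 0 0 8;0 0 0 0 8;0 0 4 0 8;0 0 4 0 8;0 0 2 0 8;0 0 0 0 8",
)

```text
time: 5.68
eef_pos: [0.5472, -0.2045, 0.0968]
tool_rot: [-3.14, -0.001, 1.59]
force: [0.3, 0.3, -3.1]
gripper_width: 0.18
grip_force: 30.0
```

Request:
send_rows(
  motion="0 0 2 0 8;0 0 2 0 8;0 0 2 0 8;0 0 0 0 8;0 0 0 0 8",
)

```text
time: 6.1
eef_pos: [0.5477, -0.205, 0.0915]
tool_rot: [-3.141, -0.0, 1.59]
force: [0.1, 0.8, -3.9]
gripper_width: 0.178
grip_force: 30.0
```

Request:
send_rows(
  motion="0 0 1 0 8;0 0 1 0 8;0 0 1 0 8;0 0 0 0 8;0 0 0 0 8",
)

```text
time: 6.52
eef_pos: [0.548, -0.2056, 0.0888]
tool_rot: [3.141, 0.001, 1.589]
force: [0.2, -1.1, -2.4]
gripper_width: 0.178
grip_force: 30.0
```

```bash
python3 - <<'E'
from h import *
o=monitor.get_obs(); print(o['eef_pos'],o['tool_rot'],o['force'],o['torque'])
a=[cv2.resize(camera(n)['color'][s],(800,600),interpolation=cv2.INTER_CUBIC) for n,s in(('side',np.s_[240:368,210:380]),)]
cv2.imwrite('pics/g2.png',np.hstack(a)[:,:,::-1])
E
```

```text
[ 0.54796053 -0.20557579  0.08882837] [3.14106004e+00 5.27412251e-04 1.58927595e+00] [ 0.24238351 -1.11277458 -2.35742538] [-0.37428028  0.01816363 -0.03510709]
```

View pics/g2.png

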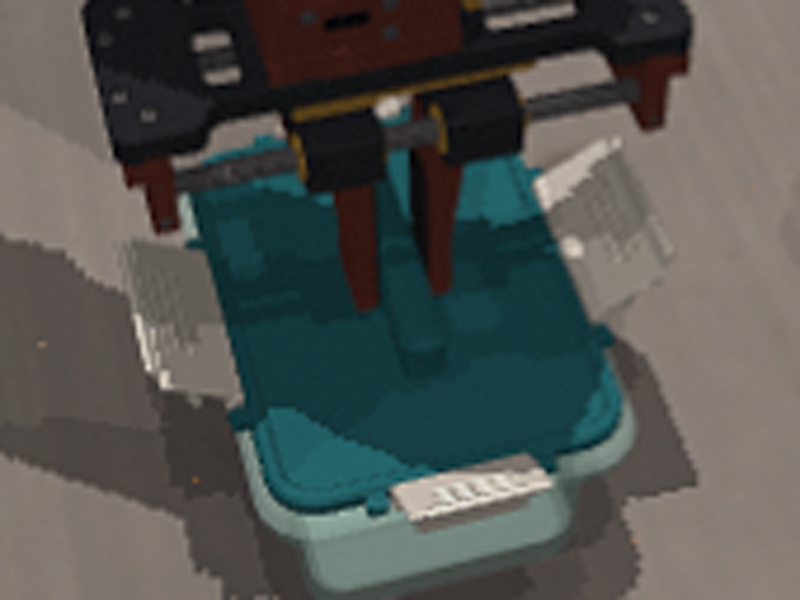

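The lid is over the mouth and nearly seated. I'll release it and press on the handle with shut fingers.

Request:
send_rows(
  motion="0 0 0 0 30;0 0 0 0 40;0 0 0 0 40;0 0 -20 0 40;0 0 -25 0 0;0 0 0 0 0;0 0 0 0 0;0 0 0 0 0;0 0 0 0 0",
)

```text
time: 7.32
eef_pos: [0.5473, -0.2046, 0.1327]
tool_rot: [-3.14, -0.001, 1.59]
force: [-1.2, 0.1, -0.1]
gripper_width: 0.116
grip_force: 0.0
```

Request:
send_rows(
  motion="0 0 15 0 0;0 0 8 0 0;0 0 4 0 0;0 0 2 0 0;0 0 2 0 0;0 0 2 0 0;0 0 0 0 0",
)

```text
time: 7.9
eef_pos: [0.5472, -0.205, 0.1028]
tool_rot: [-3.141, -0.003, 1.589]
force: [-9.8, 5.0, 23.1]
gripper_width: 0.003
grip_force: 11.5
```

The handle top meets the fingers at z 0.103 with 23 N, so the lid is home. Next I rise and turn 90° for the clips.

Request:
send_rows(
  motion="0 0 -15 0 0;0 0 -25 -7 0;0 0 0 -7 0;0 0 0 -7 0;0 0 0 -7 0;0 0 0 -7 0;0 0 0 -7 0;0 0 0 -7 0;0 0 0 -7 0;0 0 0 -7 0;0 0 0 -7 0;0 0 0 -7 0",
)

```text
time: 8.9
eef_pos: [0.5479, -0.2054, 0.1409]
tool_rot: [-3.141, 0.0, 2.939]
force: [-0.8, -0.4, -0.2]
gripper_width: 0.005
grip_force: 0.0
```

Request:
send_rows(
  motion="0 0 0 -7 0;0 0 0 -5.5 0;20 0 0 0 0;30 0 0 0 0;33 0 0 0 0;0 0 0 0 0;0 0 0 0 0",
)

```text
time: 9.48
eef_pos: [0.4634, -0.2064, 0.141]
tool_rot: [3.141, 0.0, -3.134]
force: [0.3, 0.5, 0.6]
gripper_width: 0.006
grip_force: 0.0
```

```bash
python3 - <<'E'
from h import *
go(.4645,-.205,.09,3.155); o=monitor.get_obs(); print(o['eef_pos'],o['tool_rot'],o['qpos'].round(2))
c=camera('top');save('t2',c)
cv2.imwrite('pics/t2c.png',cv2.resize(c['color'][225:345,310:460],(750,600),interpolation=cv2.INTER_CUBIC)[:,:,::-1])
E
```

```text
tool delta mm [-1.1  1.4 51. ] turn -0.3 t 9.48 F [0.3 0.5 0.6]
[ 0.46343978 -0.20640426  0.14097345] [ 3.14123867e+00  4.16161476e-07 -3.13352206e+00] [ 0.02  0.31  0.33  2.05 -0.14  0.8   2.01]
```

View pics/t2c.png

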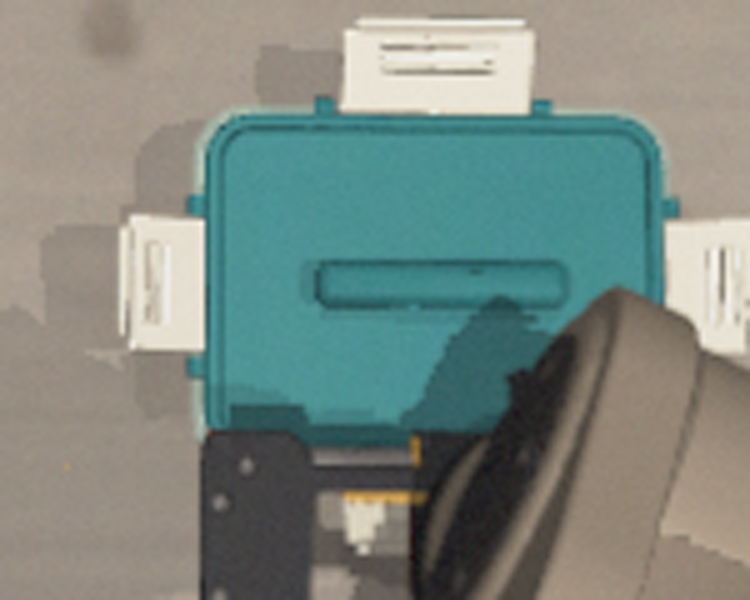

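The lid now sits squarely inside the rim outline: edges at x 207–662, back edge at y 115, handle at y 284. Folding the front clip.

Request:
send_rows(
  motion="0 1 20 0 0;0 0 20 0 0;0 0 10 0 0;3 0 5 0 0;0 0 8 0 0;0 0 8 0 0;0 0 8 0 0;0 0 4 0 0;0 0 0 0 0",
)

```text
time: 10.28
eef_pos: [0.4615, -0.2049, 0.0568]
tool_rot: [3.141, -0.001, -3.131]
force: [-0.8, 0.4, 0.3]
gripper_width: 0.003
grip_force: 0.0
```

Request:
send_rows(
  motion="0 0 4 0 0;0 0 4 0 0;-2 0 2 0 0;-2 0 0 0 0;-2 0 0 0 0;-2 0 0 0 0;0 0 0 0 0",
)

```text
time: 10.87
eef_pos: [0.4679, -0.2047, 0.0474]
tool_rot: [3.141, -0.004, -3.132]
force: [-5.5, 0.1, 3.1]
gripper_width: 0.002
grip_force: 2.7
```

Request:
send_rows(
  motion="-1.5 0 0 0 0;-1.5 0 0 0 0;0 0 0 0 0;0 0 0 0 0",
)

```text
time: 11.2
eef_pos: [0.4692, -0.2047, 0.0471]
tool_rot: [3.14, -0.006, -3.132]
force: [-8.8, -0.2, 5.7]
gripper_width: 0.004
grip_force: 4.6
```

```bash
python3 - <<'E'
from h import *
a=[cv2.resize(camera(n)['color'][s],(400,300),interpolation=cv2.INTER_CUBIC) for n,s in(('top',np.s_[225:345,310:470]),('side',np.s_[240:368,210:380]))]
cv2.imwrite('pics/f1.png',np.hstack(a)[:,:,::-1])
E
```

```text
(no output)
```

View pics/f1.png

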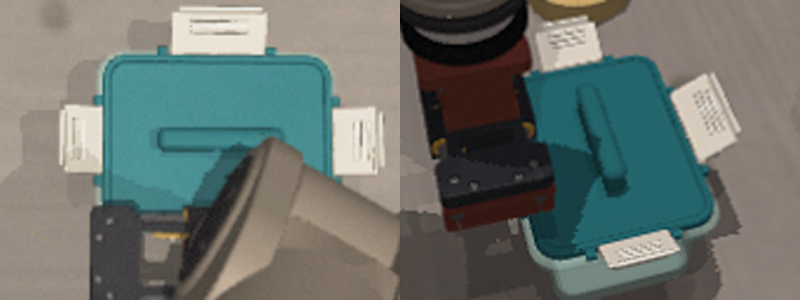

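Request:
send_rows(
  motion="-1 0 0 0 0;-1 0 0 0 0;0 0 0 0 0;15 0 0 0 0;0 0 -30 0 0;0 0 -40 0 0;0 0 -25 0 0;-30 0 0 0 0;-40 0 0 0 0;-40 0 0 0 0;-40 0 0 0 0;0 0 0 0 0",
)

```text
time: 12.3
eef_pos: [0.6178, -0.2009, 0.1428]
tool_rot: [-3.141, 0.006, -3.126]
force: [0.1, 0.3, 0.7]
gripper_width: 0.004
grip_force: 0.0
```

```bash
cat >> h.py <<'E'
def look(n):
    t=camera('top');s=camera('side')
    a=[cv2.resize(c['color'][r],(400,300),interpolation=cv2.INTER_CUBIC) for c,r in((t,np.s_[225:345,310:470]),(s,np.s_[240:368,210:380]))]
    cv2.imwrite('pics/'+n+'.png',np.hstack(a)[:,:,::-1])
E
python3 - <<'E'
from h import *
look('f2'); o=monitor.get_obs();print(o['eef_pos'],o['force'],o['time'])
E
```

```text
[ 0.61108877 -0.2028786   0.14218982] [-1.27668856 -0.463862   -0.72799898] 12.4
```

View pics/f2.png

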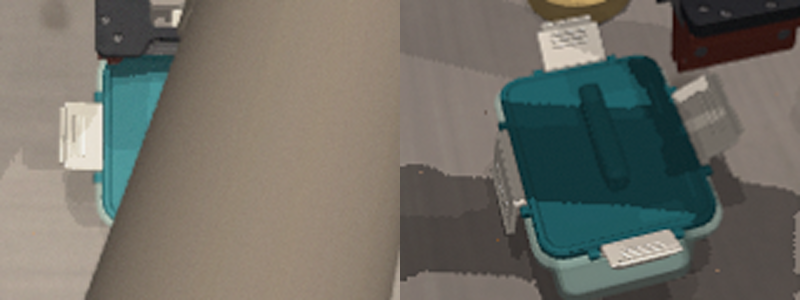

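In the right panel the front flap now hangs down, at about (495–517, 140–232). I'll compare that with the projected shut and part-open positions.

```bash
python3 - <<'E'
from h import *
c=camera('side')
cx,cy,z=.5467,-.2055,.078
print('handle', [(400+(u-210)*400/170,(v-240)*300/128) for u,v in proj(c,[[cx,cy+.043,.1025],[cx,cy-.043,.1025]])])
for th in(0,.3,.7,1.2):
    P=[[cx-.063-.034*np.sin(th)-6e-3*np.cos(th),cy+s,z-.034*np.cos(th)+6e-3*np.sin(th)] for s in(.033,-.033)]
    print(th,[(round(400+(u-210)*400/170),round((v-240)*300/128)) for u,v in proj(c,P)])
go(.6297,-.205,.142,3.155)
E
```

```text
handle [(np.float64(581.6167918180406), np.float64(81.02771971054948)), (np.float64(611.8848976722927), np.float64(174.29666020579853))]
0 [(494, 165), (511, 238)]
0.3 [(480, 164), (496, 238)]
0.7 [(464, 160), (479, 234)]
1.2 [(451, 148), (465, 223)]
tool delta mm [-20.2  -1.7   0.2] turn -0.2 t 12.45 F [-0.9 -0.3  0.1]
```

The flap sits at the shut position and hasn't sprung back; the lid is about 4 mm further out. Next is the back clip.

Request:
send_rows(
  motion="-23 -2 0 0 0;0 0 20 0 0;0 0 20 0 0;0 0 12 0 0;-3 0 5 0 0;0 0 8 0 0;0 0 8 0 0;0 0 8 0 0;0 0 7 0 0;0 0 6 0 0;0 0 0 0 0",
)

```text
time: 13.37
eef_pos: [0.6345, -0.2049, 0.047]
tool_rot: [3.141, -0.003, -3.131]
force: [-0.6, -0.3, -0.5]
gripper_width: 0.006
grip_force: 0.1
```

Request:
send_rows(
  motion="2 0 1 0 0;2 0 0 0 0;2 0 0 0 0;2 0 0 0 0;1 0 0 0 0;0 0 0 0 0",
)

```text
time: 13.87
eef_pos: [0.6288, -0.2052, 0.0486]
tool_rot: [-3.141, 0.005, -3.131]
force: [5.6, -0.8, -2.0]
gripper_width: 0.004
grip_force: 2.5
```

Request:
send_rows(
  motion="1.5 0 0 0 0;1.5 0 0 0 0;1.5 0 0 0 0;0.5 0 0 0 0;0 0 0 0 0;0 0 0 0 0",
)

```text
time: 14.37
eef_pos: [0.6239, -0.2052, 0.0486]
tool_rot: [-3.141, 0.005, -3.131]
force: [4.4, 0.4, -1.6]
gripper_width: 0.003
grip_force: 2.7
```

Request:
send_rows(
  motion="-14 0 0 0 0;0 0 -30 0 0;0 0 -40 0 0;0 0 -25 0 0;25 25 0 0 0;30 30 0 0 0;35 50 0 0 0;0 0 0 0 0;0 0 0 0 0",
)

```text
time: 15.12
eef_pos: [0.5553, -0.1153, 0.1431]
tool_rot: [3.14, -0.001, -3.128]
force: [-0.7, -0.4, 0.6]
gripper_width: 0.009
grip_force: 0.0
```

```bash
cat >> h.py <<'E'
def blobs():
    for n in('side','top'):
        c=camera(n); save(n+'_b',c); h=cv2.cvtColor(c['color'],cv2.COLOR_RGB2HSV)
        pc=proj(c,[[.548,-.205,.08]])[0]; x,y=pc.astype(int)
        for nm,lo,hi in(('white',(0,0,110),(179,45,255)),('teal',(82,130,40),(100,255,255))):
            m=cv2.inRange(h,lo,hi); k=np.zeros_like(m); k[y-75:y+75,x-85:x+85]=1; m*=k
            if nm=='white':
                # table grey excluded: needs brightness well above the table
                m&=cv2.inRange(h,(0,0,175),(179,60,255))
            m=cv2.morphologyEx(m,cv2.MORPH_OPEN,np.ones((2,2)))
            for q in cv2.findContours(m,cv2.RETR_EXTERNAL,cv2.CHAIN_APPROX_SIMPLE)[0]:
                if cv2.contourArea(q)>25: print(n,nm,cv2.contourArea(q),cv2.boundingRect(q),[tuple(map(int,p)) for p in cv2.boxPoints(cv2.minAreaRect(q))])
E
python3 - <<'E'
from h import *
o=monitor.get_obs();print(o['eef_pos'],o['force'],o['time'])
blobs()
c=camera('side')
def fl(cx,cy,th,s0):
    return np.array([[cx+.063+s*np.sin(th)+6e-3*np.cos(th),cy+w,.078-s*np.cos(th)+6e-3*np.sin(th)] for s in(0,.034) for w in(.033,-.033)])
for th in(0,.7,2.2): print(th,proj(c,fl(.5467,-.2055,th,1)).round(0).tolist())
print('plate corners',proj(c,[[.5467+a,-.2055+b,.082] for a in(-.06,.06) for b in(-.08,.08)]).round().tolist())
E
```

```text
[ 0.55526323 -0.11526769  0.14306915] [-0.72735006 -0.40382028  0.64419033] 15.1167
side white 258.5 (292, 341, 33, 15) [(291, 346), (322, 339), (324, 349), (293, 356)]
side white 79.0 (249, 302, 10, 27) [(247, 302), (252, 301), (258, 327), (254, 328)]
side white 40.5 (330, 298, 8, 13) [(329, 298), (332, 296), (338, 309), (334, 311)]
side teal 5501.0 (249, 266, 91, 87) [(244, 276), (324, 258), (342, 339), (262, 357)]
top white 83.0 (398, 321, 20, 8) [(398, 321), (417, 321), (417, 328), (398, 328)]
top white 517.5 (444, 272, 21, 28) [(444, 272), (464, 272), (464, 299), (444, 299)]
top teal 63.5 (417, 280, 9, 11) [(417, 280), (425, 280), (425, 290), (417, 290)]
top teal 138.0 (433, 252, 13, 58) [(432, 252), (443, 250), (449, 308), (438, 309)]
top teal 28.5 (418, 252, 14, 7) [(417, 253), (428, 249), (431, 254), (420, 259)]
0 [[328.0, 281.0], [340.0, 310.0], [328.0, 294.0], [339.0, 323.0]]
0.7 [[328.0, 280.0], [340.0, 309.0], [339.0, 287.0], [352.0, 316.0]]
2.2 [[323.0, 280.0], [335.0, 310.0], [339.0, 269.0], [352.0, 298.0]]
plate corners [[267.0, 351.0], [249.0, 274.0], [344.0, 333.0], [316.0, 261.0]]
```

The back clip's blob fits the shut projection and the lid is back near its original place. Now the left clip.

Request:
send_rows(
  motion="8 15 0 0 0;0 0 20 0 0;0 0 20 0 0;0 0 12 0 0;0 3 5 0 0;0 0 8 0 0;0 0 8 0 0;0 0 8 0 0;0 0 7 0 0;0 0 6 0 0;0 0 0 0 0",
)

```text
time: 16.18
eef_pos: [0.5476, -0.0995, 0.0474]
tool_rot: [-3.142, -0.002, -3.131]
force: [-0.7, -0.1, 0.5]
gripper_width: 0.005
grip_force: 0.0
```

Request:
send_rows(
  motion="0 -2 1 0 0;0 -2 0 0 0;0 -2 0 0 0;0 -2 0 0 0;0 -1 0 0 0;0 0 0 0 0",
)

```text
time: 16.68
eef_pos: [0.5487, -0.1084, 0.0479]
tool_rot: [3.141, 0.0, -3.131]
force: [-0.4, 1.9, 0.6]
gripper_width: 0.004
grip_force: 0.9
```

Request:
send_rows(
  motion="0 -1.5 0 0 0;0 -1.5 0 0 0;0 -1.5 0 0 0;0 0 0 0 0",
)

```text
time: 17.02
eef_pos: [0.549, -0.1105, 0.0478]
tool_rot: [3.139, 0.0, -3.129]
force: [0.2, 7.3, 3.1]
gripper_width: 0.002
grip_force: 3.6
```

Request:
send_rows(
  motion="0 -1.5 0 0 0;0 -1.5 0 0 0;0 0 0 0 0;0 0 0 0 0",
)

```text
time: 17.35
eef_pos: [0.5491, -0.1135, 0.0478]
tool_rot: [3.139, 0.0, -3.129]
force: [-0.1, 7.3, 1.8]
gripper_width: 0.003
grip_force: 3.7
```

Request:
send_rows(
  motion="0 14 0 0 0;0 0 -30 0 0;0 0 -40 0 0;0 0 -25 0 0;0 -35 0 0 0;0 -40 0 0 0;0 -40 0 0 0;0 -40 0 0 0;0 -40 0 0 0;0 -20 0 0 0;0 0 0 0 0;0 0 0 0 0",
)

```text
time: 18.35
eef_pos: [0.5498, -0.3189, 0.1425]
tool_rot: [-3.141, -0.0, -3.135]
force: [-0.8, 0.9, 0.0]
gripper_width: 0.005
grip_force: 0.0
```

```bash
python3 - <<'E'
from h import *
o=monitor.get_obs();print(o['eef_pos'],o['force'],o['time'])
blobs()
c=camera('top')
def fl(cx,cy,th): 
    return np.array([[cx+w,cy+.083+s*np.sin(th)+6e-3*np.cos(th),.078-s*np.cos(th)+6e-3*np.sin(th)] for s in(0,.034) for w in(.023,-.023)])
for th in(0,.7,2.2): print(th,proj(c,fl(.5467,-.2055,th)).round(0).tolist())
def ff(cx,cy,th): 
    return np.array([[cx-.063-s*np.sin(th)-6e-3*np.cos(th),cy+w,.078-s*np.cos(th)+6e-3*np.sin(th)] for s in(0,.034) for w in(.033,-.033)])
for th in(0,.7): print('front',th,proj(c,ff(.5467,-.2055,th)).round(0).tolist())
print('plate corners',proj(c,[[.5467+a,-.2055+b,.082] for a in(-.06,.06) for b in(-.08,.08)]).round().tolist())
go(.548,-.315,.143)
E
```

```text
[ 0.54976858 -0.31885347  0.14254422] [-0.83060852  0.86652936  0.01727754] 18.35
side white 127.0 (248, 301, 12, 32) [(247, 301), (252, 300), (259, 331), (254, 332)]
side teal 2904.0 (249, 273, 57, 83) [(238, 283), (282, 268), (311, 346), (267, 362)]
top white 1144.0 (336, 331, 71, 26) [(336, 331), (406, 331), (406, 356), (336, 356)]
top white 211.5 (382, 321, 39, 8) [(382, 321), (420, 321), (420, 328), (382, 328)]
top white 45.0 (345, 276, 4, 21) [(345, 276), (348, 276), (348, 296), (345, 296)]
top white 103.5 (350, 272, 5, 27) [(350, 272), (354, 272), (354, 298), (350, 298)]
top white 531.0 (311, 269, 26, 40) [(311, 269), (336, 269), (336, 308), (311, 308)]
top white 40.0 (319, 260, 18, 5) [(319, 260), (336, 260), (336, 264), (319, 264)]
top white 29.5 (311, 258, 7, 8) [(311, 258), (317, 258), (317, 265), (311, 265)]
top white 37.0 (353, 249, 20, 18) [(347, 259), (366, 242), (372, 249), (353, 266)]
top white 44.0 (341, 232, 9, 8) [(341, 232), (349, 232), (349, 239), (341, 239)]
top white 29.0 (311, 229, 9, 11) [(311, 229), (319, 229), (319, 239), (311, 239)]
top white 46.0 (357, 2
[... 762 characters left out ...]
78, 279), (422, 279), (422, 293), (378, 293)]
top teal 61.5 (405, 251, 25, 7) [(405, 251), (429, 251), (429, 257), (405, 257)]
top teal 32.5 (359, 250, 25, 8) [(358, 252), (382, 249), (383, 253), (359, 257)]
0 [[345.0, 268.0], [344.0, 294.0], [344.0, 269.0], [343.0, 295.0]]
0.7 [[346.0, 268.0], [345.0, 294.0], [333.0, 269.0], [332.0, 294.0]]
2.2 [[350.0, 268.0], [350.0, 294.0], [335.0, 266.0], [334.0, 293.0]]
front 0 [[376.0, 322.0], [415.0, 323.0], [374.0, 322.0], [411.0, 322.0]]
front 0.7 [[377.0, 321.0], [415.0, 322.0], [375.0, 333.0], [412.0, 334.0]]
plate corners [[442.0, 318.0], [349.0, 316.0], [442.0, 249.0], [350.0, 246.0]]
tool delta mm [ 3.   0.1 -0.6] turn 0 t 18.5 F [0.5 0.7 0.5]
```

The left clip is at its shut position (columns 345–354). Now the right clip.

Request:
send_rows(
  motion="3 -3 0 0 0;0 0 20 0 0;0 0 20 0 0;0 0 12 0 0;0 -3 5 0 0;0 0 8 0 0;0 0 8 0 0;0 0 8 0 0;0 0 7 0 0;0 0 6 0 0;0 0 0 0 0",
)

```text
time: 19.42
eef_pos: [0.5472, -0.323, 0.0474]
tool_rot: [3.141, -0.001, -3.132]
force: [-0.4, -0.9, -0.8]
gripper_width: 0.005
grip_force: 0.6
```

Request:
send_rows(
  motion="0 2 1 0 0;0 2 0 0 0;0 2 0 0 0;0 2 0 0 0;0 1 0 0 0;0 0 0 0 0",
)

```text
time: 19.92
eef_pos: [0.5479, -0.313, 0.0479]
tool_rot: [3.141, 0.0, -3.131]
force: [-0.1, -0.0, -0.8]
gripper_width: 0.006
grip_force: 0.0
```

Request:
send_rows(
  motion="0 1.5 0 0 0;0 1.5 0 0 0;0 1 0 0 0;0 0 0 0 0",
)

```text
time: 20.25
eef_pos: [0.5476, -0.311, 0.0478]
tool_rot: [-3.14, 0.001, -3.132]
force: [1.1, -3.5, -1.0]
gripper_width: 0.004
grip_force: 1.9
```

Request:
send_rows(
  motion="0 1.5 0 0 0;0 1.5 0 0 0;0 1.5 0 0 0;0 0 0 0 0;0 0 0 0 0",
)

```text
time: 20.67
eef_pos: [0.5472, -0.307, 0.0478]
tool_rot: [-3.14, 0.0, -3.133]
force: [0.2, -5.4, -1.3]
gripper_width: 0.005
grip_force: 2.5
```

Request:
send_rows(
  motion="0 1.5 0 0 0;0 1.5 0 0 0;0 0 0 0 0;0 0 0 0 0",
)

```text
time: 21.0
eef_pos: [0.5471, -0.304, 0.0478]
tool_rot: [-3.14, 0.0, -3.133]
force: [1.4, -5.5, -2.1]
gripper_width: 0.004
grip_force: 2.6
```

Request:
send_rows(
  motion="0 -14 0 0 0;0 0 -35 0 0;0 0 -40 0 0;0 0 -40 0 0;0 0 -40 0 0;35 0 -20 0 0;40 40 0 0 0;20 41 0 0 0;0 41 0 0 0;0 41 0 0 0;0 41 0 0 0;0 41 0 0 0",
)

```text
time: 22.0
eef_pos: [0.4618, -0.0848, 0.2231]
tool_rot: [3.141, 0.0, -3.132]
force: [1.6, 0.0, -0.7]
gripper_width: 0.005
grip_force: 0.0
```

Request:
send_rows(
  motion="0 41 0 0 0;0 41 0 0 0;0 41 0 0 0;0 30 0 0 0;0 0 0 0 0;0 0 0 0 0;0 0 0 0 0",
)

```text
time: 22.58
eef_pos: [0.4609, 0.0656, 0.2226]
tool_rot: [-3.141, -0.001, -3.132]
force: [0.3, 0.2, -0.4]
gripper_width: 0.004
grip_force: 0.0
```

```bash
python3 - <<'E'
from h import *
look('fin'); o=monitor.get_obs();print(o['eef_pos'],o['force'],o['time'])
E
```

```text
[0.46095843 0.06484575 0.22262146] [-0.28505702 -0.08273882 -0.26063263] 22.6833
```

View pics/fin.png

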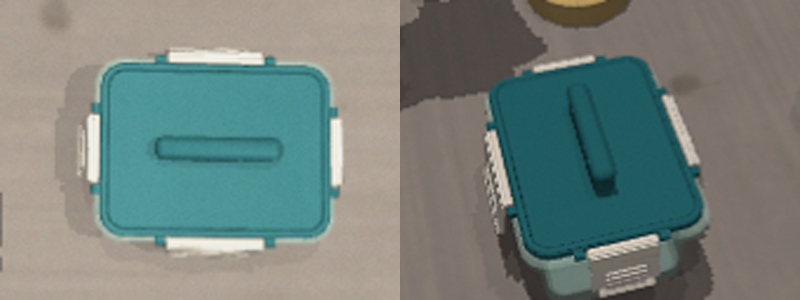

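All four clips are down. The left (82,150) and front (190,252) flap tips in the top panel stand a little proud, so I'll measure their angles.

```bash
python3 - <<'E'
from h import *
c=camera('top');im=c['color'].astype(int)
h=cv2.cvtColor(c['color'],cv2.COLOR_RGB2HSV); m=cv2.inRange(h,(80,100,60),(100,255,255)); m[:,:340]=0;m[:,455:]=0;m[:235]=0;m[335:]=0
m=cv2.morphologyEx(m,cv2.MORPH_OPEN,np.ones((13,13)))
r=cv2.minAreaRect(cv2.findNonZero(m)); print(r)
ctr=onz(c,[r[0]],.082)[0]; print('lid',ctr)
cx,cy=ctr[:2]
for nm,ax,sg in(('front',0,-1),('back',0,1),('left',1,1),('right',1,-1)):
    for th in(0,.25,.5):
        P=np.array([cx,cy,.078]); L=.063 if ax==0 else .083
        P[ax]+=sg*(L+.034*np.sin(th)+.006*np.cos(th)); P[2]+=-.034*np.cos(th)+.006*np.sin(th)
        print(nm,th,proj(c,P)[0].round(1))
x,y=map(int,r[0])
for nm,a in(('L',im[y-6:y+6,335:360].mean((0,2))),('R',im[y-6:y+6,435:460].mean((0,2))),('F',im[312:334,x-8:x+8].mean((1,2))),('B',im[238:256,x-8:x+8].mean((1,2)))): print(nm,a.astype(int))
E
```

```text
((395.5, 285.0), (68.0, 91.0), 90.0)
lid [ 0.5414694  -0.20430669  0.082     ]
front 0 [392.2 325. ]
front 0.25 [392.3 329.6]
front 0.5 [392.6 333.9]
back 0 [392.9 248. ]
back 0.25 [393.1 243.3]
back 0.5 [393.4 238.9]
left 0 [343. 285.]
left 0.25 [338.4 284.9]
left 0.5 [334.4 284.6]
right 0 [441.8 287.2]
right 0.25 [446.7 287.3]
right 0.5 [451.3 287.2]
L [142 141 142 139 141 145 169 163 197 138 210 239 230 236 202  91 126 114
  99 127 127 126 127 127 127]
R [123 124 123 105  97 116 105 193 234 232 237 225 173 162 163 163 162 162
 162 164 163 163 163 163 163]
F [126 126 127 121 101 102 120 116 181 232 234 230 222 201 180 153 150 153
 153 152 151 155]
B [161 161 160 161 161 162 175 199 221 235 234 230 145 110 119  87 111 124]
```

Left and front tips lie at about 0.1 rad and the other two are shut too, so I'm handing in.

```bash
python3 -c "
from bench import ticket; print(ticket.finish_job())"
```

```text
the job is handed in; nothing more can be done
None
```

The lid is home on the box and all four clips are snapped shut, measured at about 0.1 rad open or less in the last top view; I handed the job in at about 23 s, and no verdict came back.

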